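# Seat the keyed mill shaft in its drive hub and hold it down

## Task

Pull the drawer of the small white unit out to its stop and take out the keyed shaft (the one with the flat-sided grip and a lug on its flange). Push it upright into the drive hub, turning it until its key slips into the keyway, then keep pushing against the spring until the flange lies flat on the hub. Finish there, still gripping the shaft and pressing it fully home so that the clamp screw could be tightened; leave the drawer open, the plain shaft in its hole and everything else where it stands.

Things in the scene. Friction and masses are not known exactly. Their poses are not given: they have to be found in the camera images.
- unit_drawer0 (a joint): The unit's one drawer, in m: 0 shut (at the start), 0.150 at its stop. It slides straight out along the unit's own -x (roughly towards the robot) with about 1 N of friction and stays where it is left. Shut, its contents are hidden under the unit's top.
- unit_drawer0_handle (a point): Middle of the drawer's bar handle: level round bar 11 mm thick, 120 mm long along the unit's y, 35 mm in front of the drawer's front (29 mm free behind the bar), 82 mm above the worktop, 38 mm below the unit's top: fingers pointing down can pinch or hook it. Axes as the unit's; moves with the drawer.
- unit: White bench-top drawer unit, fixed, 220 deep (x) x 280 wide (y) x 120 mm high. Origin: centre of its underside on the worktop; z up; its front looks along its own -x, 110 mm from the origin. It stands left or right of the robot's midline, turned up to 0.2 rad; the drive unit is on the other side.
- holder (a point): Grey block fixed in the drawer, 70 (x) x 190 (y) x 46 mm high; origin: centre of its underside, 22 mm above the worktop; axes as the unit's. Two round 31 mm holes at y = +58 and -58 mm hold the keyed and the plain shaft, either way round. Drawer fully open: 61 mm in front of the unit's front face.
- shaft: Keyed steel shaft, loose, 0.18 kg, 80 mm tall, upright. Origin: centre of its lower end; z up its axis; x to the key side. From below: shaft 16 mm thick to z 44 mm (lowest 5 mm tapered to 10 mm); flange 44 mm wide, z 44 to 50; flat-sided grip 36 (x) x 24 mm (y), z 50 to 80, to be grasped across its 24 mm.
- shaft_key (a point): Foot of the shaft's key, 14 mm above the shaft's lower end, 11 mm from its axis; axes as the shaft's. The key is 6 mm wide, reaches 14 mm from the axis, z 14 to 44 mm, square-ended. A lug 8 mm wide on the flange, reaching 30 mm from the axis, stands above the key and shows its side.
- shaft_grip (a point): On the shaft's axis, 74 mm above its lower end: where to put the TCP (fingertips then clear the flange). In the drawer the shaft hangs in its hole by the flange, lower end 24 mm above the worktop, lug within about 0.8 rad of world +x; it may shift a few mm when the drawer is pulled.
- plain_shaft: The other shaft in the drawer, aluminium, not wanted: no key, no lug, round grip 30 mm thick, 72 mm tall, same flange. Origin: centre of its lower end, z up. It stays in its hole.
- hub: Steel drive hub, ring 50 mm across, level top face 105 mm above the worktop. Origin: centre of the top face, at the bore's mouth; z up; x to the keyway, within about 0.8 rad of world +x. Bore 17.5 mm; keyway 7.5 mm wide, to 15.5 mm from the axis; a lug on the outside marks it. Turns only stiffly (0.2 N m).
- hub_spring (a point): On the hub's axis 26 mm below its face: top of a spring plunger in the bore, 6 N to start it, 12 N with the shaft home. The shaft's end meets it with the key 12 mm into the keyway. Home: flange on the hub's face, shaft's origin 44 mm below the hub's origin; let go, it rises up to 18 mm.
- drive: Drive unit, fixed: grey base 260 x 130 mm, 52 mm high, with a white motor housing 120 mm high behind the hub (front face 80 mm from the hub's axis). Origin on the worktop; the hub's axis is 100 mm from it along its own -x.
- beaker: Glass beaker, 68 mm wide, 90 mm tall, on the worktop 135 to 160 mm before the hub; origin at its foot. A bystander.
- jar: White jar, 60 mm wide, 80 mm tall, on top of the drawer unit; origin at its foot. A bystander.
- dish: White porcelain dish, 84 mm wide, 32 mm tall, on top of the drawer unit; origin at its foot. A bystander.

How it is judged (in metres and radians):
On the way, in this order (a step that is already met when the one before it is completed fails the run):
1. the drawer is pulled out to its stop (value of joint unit_drawer0 above 0.142 m), for 0.2 s.
2. the keyed shaft is lifted out of its hole (height (world z) of shaft above 0.075 m), for 0.1 s.
3. the key has slipped into the keyway (horizontal distance between shaft and hub below 0.006 m and z of shaft in the frame of hub below -0.018 m), for 0.1 s.
At the end, for the whole second after the job is handed in: Keyed shaft home in the hub: flange within 3 mm of the face, axes within 4 mm and 0.1 rad, key in keyway (0.2 rad), at rest, pressed into the hub with over 5 N, fingers on it with over 5 N; drawer open beyond 125 mm; plain shaft upright in its hole (z of shaft in the frame of hub below -0.041 m and horizontal distance between shaft and hub below 0.004 m and angle between the z axis of shaft and the z axis of hub, either way round below 0.1 rad and angle between the x axis of shaft and the x axis of hub, either way round below 0.2 rad and contact force between shaft and hub above 5 N and contact force between the fingers and shaft above 5 N and linear speed of shaft below 0.02 m/s and value of joint unit_drawer0 above 0.125 m and z of plain_shaft in the frame of unit_drawer0_handle below -0.045 m and angle between plain_shaft's own z axis and vertical below 0.25 rad); the arm keeps its last pose, push and grip.
It fails at once if a bystander (beaker, jar or dish) is pushed more than 30 mm or knocked over (distance of any of beaker, jar, dish from where it was at the start of the episode above 0.03 m or angle between any of beaker, jar, dish's own z axis and vertical above 0.5 rad).
It fails at once if the plain shaft is taken out of its hole (z of plain_shaft in the frame of unit_drawer0_handle above -0.02 m).
It also fails if it takes over 58 s, if anything falls off the work surface, if the arm or the gripper's body presses on something with over 40 N, if the wrist force passes 120 N, or if a joint passes its speed limit or range.

## Robot

A 7-joint arm with a two-finger parallel gripper is mounted at the origin on the work surface. World frame = base frame: x ahead of the robot, y to its left, z up, the work surface at z = 0. Lengths are in mm, angles in rad, forces in N, time in s.
With the tool pointing down it reaches from about 400 to 875 mm from the base axis. Payload 4.4 kg.
Tool frame: the origin (TCP) lies between the finger pads, 19 mm behind the fingertips; this is the grasp point; z points along the fingers, y is the line along which they close (so a half turn about z gives the same grasp; the last joint's range is limited). The gripper opens to 85 mm and grips with 20 to 120 N. Pads are 22 mm wide; open, the fingers measure 114 mm over their backs; the gripper's body (76 mm by 85 mm) begins 54 mm behind the grasp point. The pads swing forward as they close: fully open they stand 13 mm farther back than shut.
Start: joints at [-1.271, 0.628, 0.038, 1.517, -0.027, 0.996, -0.02], TCP at [232.481, 607.018, 250.013] pointing down, gripper open.
Joint ranges: [-3.06, 3.06], [-0.37, 2.12], [-1.25, 1.32], [0.18, 2.47], [-1.1, 4.24], [0.23, 1.98], [-2.94, 2.94]. Speed limits (rad/s): [2.57, 2.57, 3.14, 3.14, 3.14, 3.14, 3.14].

## Interface

Orientations are given as [roll, pitch, yaw] about the fixed x, y, z axes, in that order (R = Rz(yaw) Ry(pitch) Rx(roll)).
In Python, from cell import monitor, cams, ctrl gives the robot as it stands.
- The arm moves only by the tool drive_tool, never from a script. Its argument "motion" is a list of rows, each an object with "fingers": the opening, from 0 (shut) to 1 (fully open); "linear": the shift along the tool's x, y, z in m, a list of three; "twist": the turn about the tool's z in rad. In form: [{"fingers": fingers, "linear": [x, y, z], "twist": twist}, ...]. A call has 1 to 5 rows; each row shifts and turns the commanded pose from where the row before left it, along the tool's axes as they then stand; what a row does not reach is not made up. A row lasts 1/12 s, in which the tool goes at most 41.7 mm and 7.16 degrees, less where a joint would pass 70% of its speed; a pose out of reach is approached as far as the arm can. A call with a gripper value outside its range is refused whole. The fingers move at their own pace and stop on an object; the grip force is fixed at half the most. Time passes only in rows, so rows that do not move let the fingers close. It gives the time, the measured TCP pose, the force, the opening and the grip force at its end, in the units of the state.
- monitor.read_state(): the state, without advancing time (a new reading comes with each control period).
- cams.get_image(name): name is "side" or "top" or "wrist"; returns a dict with "color" (400x640x3 uint8, blue, green, red), "K" (3x3 intrinsics, pixels), "k1" (the pictures are not rectified: a ray, as slopes to the right and down, at radius r is drawn at 1 + k1 r^2 times it, then the intrinsics apply), "R" (3x3) and "t" (3): a world point X has camera coordinates R X + t. Camera axes: x right, y down, z forward; pixel columns grow to the right and rows downward; lengths in mm; the calibration is good to about 2 mm. A picture is of the moment at which its call begins. There is no depth.
- ctrl.finish_job(): hands the job in; it is judged then, once.
The state is a dict: "clock": time; "qpos": joint angles; "qd": joint speeds; "tau": joint torques, N m; "eef_pos": TCP position; "tool_rot": TCP orientation; "force": force on the tool from outside, world axes, zero at the start; "torque": the same for the moment, N m; "width": finger opening in mm; "gripper_force": force on a finger pad.
Only numpy, scipy, OpenCV 4.12 (cv2) and the standard library are available. Lean on these libraries where they do the work, as an engineer would, in place of code of your own. Each camera call takes 0.05 s, during which the arm holds its last target. There are 200 camera calls.

## Working session

There is one attempt and no reset: what is moved stays moved. The work goes in short steps, Python scripts to look and compute and a tool call to move; the robot and the scene stay as the last step left them, time stands still between calls to the robot, and variables do not carry over. Pictures are saved under pics/ and viewed, at most 10 in all, crops included, and the job is handed in when it is done.

Besides the shell and the picture viewer there is one more tool, called after "Emit:" in YAML: its name, and indented under it one key for each argument. drive_tool: Moves the arm, as the interface text tells. Its arguments: {"type":"object","properties":{"motion":{"type":"array"}},"required":["motion"]}

```bash
mkdir -p pics; ls; cat > h.py <<'E'
import numpy as np, cv2
from cell import monitor, cams, ctrl
def ray(im,u,v):
    K=im["K"];a=np.array([(u-K[0,2])/K[0,0],(v-K[1,2])/K[1,1]]);s=a.copy()
    for _ in range(30): s=a/(1+im["k1"]*(s@s))
    R=np.array(im["R"]);return -R.T@np.array(im["t"]), R.T@np.array([s[0],s[1],1])
def at(im,u,v,z):
    c,d=ray(im,u,v);return c+d*(z-c[2])/d[2]
def proj(im,X):
    p=np.array(im["R"])@np.array(X,float)+np.array(im["t"]);s=p[:2]/p[2];s=s*(1+im["k1"]*(s@s));K=im["K"]
    return np.array([K[0,0]*s[0]+K[0,2],K[1,1]*s[1]+K[1,2]])
def snap(name,f):
    import pickle
    im={k:(np.array(v) if k!="k1" else v) for k,v in cams.get_image(name).items()};cv2.imwrite(f"pics/{f}.png",im["color"]);pickle.dump(im,open(f"pics/{f}.pkl","wb"));return im
def load(f):
    import pickle;return pickle.load(open(f"pics/{f}.pkl","rb"))
E
python3 - <<'E'
from h import *
for n in("top","side"):
    im=snap(n,n+"0");print(n,im["K"].tolist(),im["k1"],(-im["R"].T@im["t"]).round(),im["R"].round(2).tolist())
print(monitor.read_state())
E
```

```text
pics
top [[367.3859873598987, 0.0, 323.2059329662444], [0.0, 367.3859873598987, 202.44472047180577], [0.0, 0.0, 1.0]] -0.0039003436401498608 [431. -15. 834.] [[0.13, -0.99, 0.0], [-0.97, -0.12, -0.22], [0.22, 0.03, -0.98]]
side [[390.4353309666902, 0.0, 327.5542345067231], [0.0, 390.4353309666902, 202.84941692441902], [0.0, 0.0, 1.0]] -0.09328569105034273 [538. 800. 670.] [[-1.0, -0.08, -0.0], [-0.05, 0.57, -0.82], [0.07, -0.81, -0.58]]
{'clock': 0.1, 'qpos': array([-1.27078346,  0.62920907,  0.03844795,  1.5182635 , -0.02701929,
        0.99634353, -0.01999948]), 'qd': array([ 6.20732434e-05, -1.46284555e-03, -2.01104208e-04, -1.70670008e-03,
       -4.81896745e-04, -4.65228384e-04,  4.06721876e-04]), 'tau': array([ 2.50733414e-03, -5.64537156e+01,  1.23038158e+00, -1.93976158e+01,
        1.13332935e-02,  5.37778586e-03, -4.04085682e-06]), 'eef_pos': array([232.28636051, 606.50288365, 249.21141336]), 'tool_rot': array([-3.13988691e+00,  7.67855091e-07,  2.77576734e+00]), 'force': array([-0.57445241, -1.02526911, -0.01923073]), 'torque': array([ 0.03250748, -0.00146619, -0.01404601]), 'gripper_force': 0.0, 'width': 85.83311278971196}
```

View pics/top0.png

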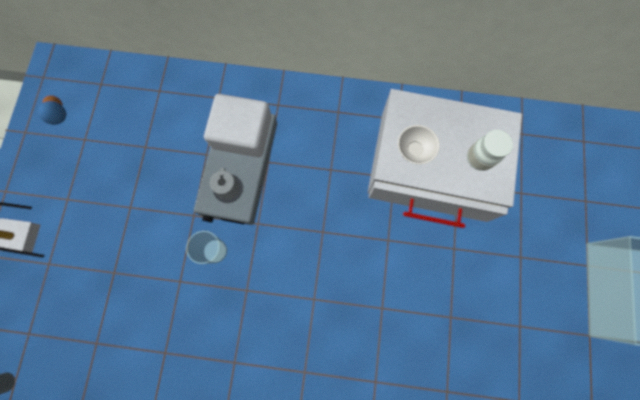

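View pics/side0.png

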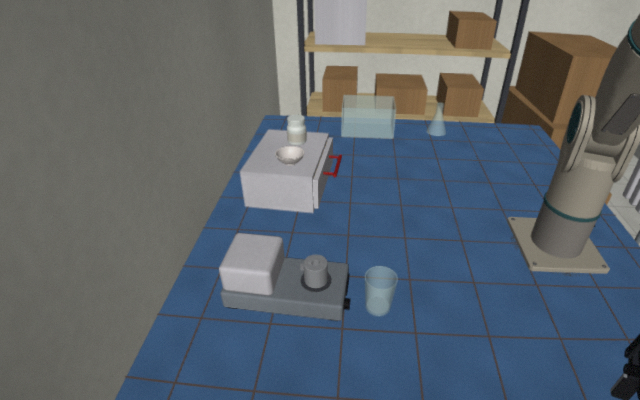

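The top view shows the drawer unit on the right: top corners near (391,91) and (522,113), red handle from (407,213) to (464,224). The hub is at about (223,183) and the beaker at (206,248). The side view agrees, with the hub at (315,268). Next I measure the handle and zoom in on the hub.

```bash
python3 - <<'E'
from h import *
for n in("top0","side0"):
    im=load(n);c=im["color"].astype(int)
    m=(c[...,2]>110)&(c[...,1]<70)&(c[...,0]<80)
    v,u=np.nonzero(m);print(n,len(u),u.min(),u.max(),v.min(),v.max())
im=load("top0")
for p in [(391,91),(522,113),(510,207),(375,183)]: print(p,at(im,*p,120).round(1))
for p in [(407,215),(464,225)]: print("handle",p,at(im,*p,87).round(1))
print("hub",at(im,223,181,105).round(1), at(load("side0"),315,262,105).round(1))
print("beaker",at(im,206,248,0).round(1))
a=cv2.resize(load("top0")["color"][150:270,170:300],None,fx=3.0,fy=3.0,interpolation=cv2.INTER_CUBIC)
b=cv2.resize(load("side0")["color"][235:325,270:400],None,fx=3,fy=3,interpolation=cv2.INTER_CUBIC)
b2=np.zeros_like(a);b2[:b.shape[0]]=b
c=cv2.resize(load("top0")["color"][190:240,380:510],None,fx=3,fy=3,interpolation=cv2.INTER_CUBIC)
c2=np.zeros((150,780,3),np.uint8);c2[:,:390]=c
cv2.imwrite("pics/crop0.png",np.vstack([np.hstack([a,b2]),c2]))
E
```

```text
top0 351 404 464 199 227
side0 63 323 340 155 176
(391, 91) [ 852.5 -107.4  120. ]
(522, 113) [ 837.3 -386.7  120. ]
(510, 207) [ 629.7 -364.7  120. ]
(375, 183) [644.5 -93.3 120. ]
handle (407, 215) [ 594.5 -169.3   87. ]
handle (464, 225) [ 588.6 -287.4   87. ]
hub [613.1 216.4 105. ] [614.8 215.8 105. ]
beaker [479.3 258.3   0. ]
```

View pics/crop0.png

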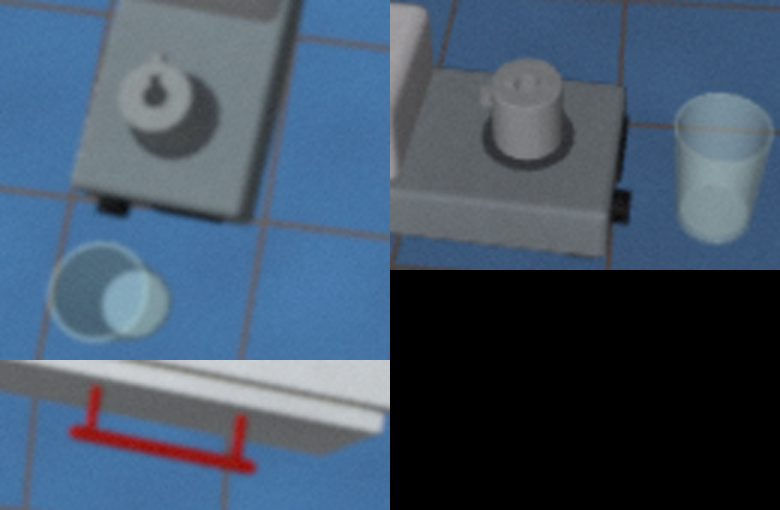

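The crops put the bar ends at about (404,213.7) and (464.7,225.7). The bore centre is at about (221.7,181), with the keyway pointing up the image to the lug at about (223.3,170). While the tool turns to the unit's yaw, I'll compute the approach.

Emit:
drive_tool:
  motion:
    - {"fingers": 0.35,"linear": [0,0,0],"twist": 0.124}
    - {"fingers": 0.35,"linear": [0,0,0],"twist": 0.124}
    - {"fingers": 0.35,"linear": [0,0,0],"twist": 0.124}
    - {"fingers": 0.35,"linear": [0,0,0],"twist": 0.124}
    - {"fingers": 0.35,"linear": [0,0,0],"twist": 0.124}

```text
clock: 0.52
eef_pos: [232.3, 606.7, 249.5]
tool_rot: [-3.141, 0.001, 2.15]
force: [0.6, -0.2, 0.5]
width: 30.0
gripper_force: 0.0
```

Emit:
drive_tool:
  motion:
    - {"fingers": 0.35,"linear": [0,0,0],"twist": 0.124}
    - {"fingers": 0.35,"linear": [0,0,0],"twist": 0.124}
    - {"fingers": 0.35,"linear": [0,0,0],"twist": 0.124}
    - {"fingers": 0.35,"linear": [0,0,0],"twist": 0.124}
    - {"fingers": 0.35,"linear": [0,0,0],"twist": 0.124}

```text
clock: 0.93
eef_pos: [232.2, 606.7, 249.5]
tool_rot: [-3.141, 0.001, 1.53]
force: [-0.3, 0.2, 0.7]
width: 30.1
gripper_force: 0.0
```

```bash
cat >> h.py <<'E'
def to(x,y,z,yaw=None):
    s=monitor.read_state();p=s["eef_pos"];th=s["tool_rot"][2];d=np.array([x,y,z])-p
    print("clk %.2f pos %s rot %s F %s w %.1f gf %.1f"%(s["clock"],p.round(1),s["tool_rot"].round(3),s["force"].round(1),s["width"],s["gripper_force"]))
    print("shift mm",round(d[0]*np.cos(th)+d[1]*np.sin(th),1),round(d[0]*np.sin(th)-d[1]*np.cos(th),1),round(-d[2],1),
     "twist", None if yaw is None else round(float((th-yaw+np.pi)%(2*np.pi)-np.pi),3))
E
python3 - <<'E'
from h import *
im=load("top0")
a,b=at(im,404,213.7,84),at(im,464.7,225.7,84);print("handle",a.round(1),b.round(1),(a+b)/2, np.linalg.norm(a-b))
m=(a+b)/2
h=at(im,221.7,182,105);k=at(im,223.2,169.5,102);print("hub",h,np.arctan2(*(k-h)[1::-1]))
to(m[0],m[1],200,1.518)
print(monitor.read_state()["qpos"].round(2))
E
```

```text
handle [ 597.1 -163.5   84. ] [ 587.9 -290.    84. ] [ 592.50663293 -226.72989943   84.        ] 126.80486344046689
hub [610.66683098 218.65828101 105.        ] 0.10618778454791929
clk 0.93 pos [232.2 606.7 249.5] rot [-3.141e+00  1.000e-03  1.530e+00] F [-0.3  0.2  0.7] w 30.1 gf 0.0
shift mm -818.0 394.2 49.5 twist 0.012
[-1.47  0.66  0.38  1.52 -0.27  1.01 -1.06]
```

Emit:
drive_tool:
  motion:
    - {"fingers": 0.35,"linear": [-0.0372,0.0179,0],"twist": 0}
    - {"fingers": 0.35,"linear": [-0.0372,0.0179,0],"twist": 0}
    - {"fingers": 0.35,"linear": [-0.0372,0.0179,0],"twist": 0}
    - {"fingers": 0.35,"linear": [-0.0372,0.0179,0],"twist": 0}
    - {"fingers": 0.35,"linear": [-0.0372,0.0179,0],"twist": 0}

```text
clock: 1.35
eef_pos: [315.6, 416.0, 249.7]
tool_rot: [-3.141, 0.001, 1.536]
force: [0.5, 0.6, 0.2]
width: 29.4
gripper_force: 0.0
```

Emit:
drive_tool:
  motion:
    - {"fingers": 0.35,"linear": [-0.0372,0.0179,0],"twist": 0}
    - {"fingers": 0.35,"linear": [-0.0372,0.0179,0],"twist": 0}
    - {"fingers": 0.35,"linear": [-0.0372,0.0179,0],"twist": 0}
    - {"fingers": 0.35,"linear": [-0.0372,0.0179,0],"twist": 0}
    - {"fingers": 0.35,"linear": [-0.0372,0.0179,0],"twist": 0}

```text
clock: 1.77
eef_pos: [398.5, 227.1, 250.0]
tool_rot: [-3.141, -0.0, 1.536]
force: [1.0, -0.0, 0.2]
width: 29.9
gripper_force: 0.0
```

Emit:
drive_tool:
  motion:
    - {"fingers": 0.35,"linear": [-0.0372,0.0179,0],"twist": 0}
    - {"fingers": 0.35,"linear": [-0.0372,0.0179,0],"twist": 0}
    - {"fingers": 0.35,"linear": [-0.0372,0.0179,0],"twist": 0}
    - {"fingers": 0.35,"linear": [-0.0372,0.0179,0],"twist": 0}
    - {"fingers": 0.35,"linear": [-0.0372,0.0179,0],"twist": 0}

```text
clock: 2.18
eef_pos: [481.5, 38.1, 249.9]
tool_rot: [-3.141, -0.0, 1.536]
force: [0.9, 0.3, 0.2]
width: 29.8
gripper_force: 0.0
```

Emit:
drive_tool:
  motion:
    - {"fingers": 0.35,"linear": [-0.0372,0.0179,0],"twist": 0}
    - {"fingers": 0.35,"linear": [-0.0372,0.0179,0],"twist": 0}
    - {"fingers": 0.35,"linear": [-0.0372,0.0179,0],"twist": 0}
    - {"fingers": 0.35,"linear": [-0.0372,0.0179,0],"twist": 0}
    - {"fingers": 0.35,"linear": [-0.0372,0.0179,0],"twist": 0.02}

```text
clock: 2.6
eef_pos: [564.4, -150.9, 249.7]
tool_rot: [-3.141, -0.001, 1.516]
force: [1.2, 1.1, 0.6]
width: 29.7
gripper_force: 0.0
```

```bash
python3 - <<'E'
from h import *
to(592.5,-227,180,1.51)
im=snap("wrist","w1")
c=im["color"].astype(int); m=(c[...,2]>90)&(c[...,1]<60)&(c[...,0]<60)
v,u=np.nonzero(m);print(len(u),u.min(),u.max(),v.min(),v.max(),im["K"][0,0],im["R"].round(2).tolist(),(-im["R"].T@im["t"]).round(1))
E
```

```text
clk 2.60 pos [ 564.4 -150.9  249.7] rot [-3.141e+00 -1.000e-03  1.516e+00] F [1.2 1.1 0.6] w 29.7 gf 0.0
shift mm -74.4 32.2 69.7 twist 0.006
385 351 392 203 310 305.06181526888435 [[1.0, -0.05, -0.0], [-0.05, -0.96, 0.26], [-0.01, -0.26, -0.97]] [567.8 -84.1 373.8]
```

View pics/w1.png

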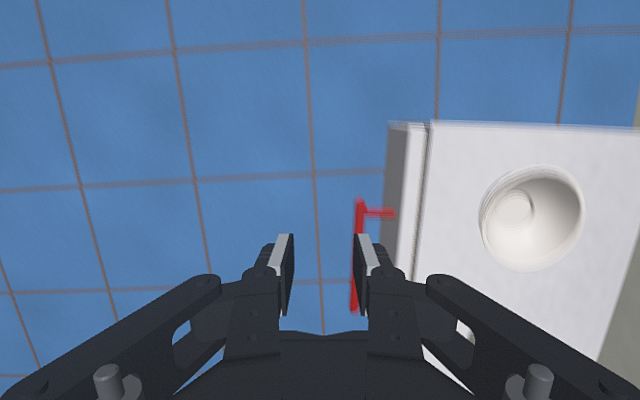

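The wrist view shows the bar running from its end at (359,201) down to (353,308), just right of the gripper centre. I'll convert that to world coordinates.

```bash
python3 - <<'E'
from h import *
im=load("w1")
a,b=at(im,360,202,84),at(im,353.5,308,84);print(a.round(1),b.round(1)); d=a-b;print(np.arctan2(d[0],d[1]))
to(592,-227,130,1.51)
E
```

```text
[ 599.4 -168.9   84. ] [ 589.7 -289.4   84. ]
0.0807944754519625
clk 2.65 pos [ 566.8 -161.7  250.3] rot [3.137 0.009 1.505] F [ 5.5 -8.3  2. ] w 29.9 gf 0.0
shift mm -63.5 29.4 120.3 twist -0.005
```

Emit:
drive_tool:
  motion:
    - {"fingers": 0.35,"linear": [-0.032,0.014,0.02],"twist": 0}
    - {"fingers": 0.35,"linear": [-0.028,0.012,0.025],"twist": 0}
    - {"fingers": 0.35,"linear": [0,0,0.035],"twist": 0}
    - {"fingers": 0.35,"linear": [0,0,0.02],"twist": 0}
    - {"fingers": 0.35,"linear": [0,0,0],"twist": 0}

```text
clock: 3.07
eef_pos: [583.4, -209.2, 144.8]
tool_rot: [-3.132, -0.003, 1.515]
force: [-0.4, 1.1, -0.3]
width: 29.8
gripper_force: 0.0
```

Emit:
drive_tool:
  motion:
    - {"fingers": 0.35,"linear": [0,0,0],"twist": 0}
    - {"fingers": 0.35,"linear": [0,0,0],"twist": 0}

```text
clock: 3.23
eef_pos: [587.7, -210.3, 151.2]
tool_rot: [3.14, 0.001, 1.516]
force: [-0.0, 0.0, 0.7]
width: 29.9
gripper_force: 0.0
```

```bash
python3 - <<'E'
from h import *
to(593.5,-228,86,1.50)
im=snap("wrist","w2");to(593.5,-228,86,1.50)
E
```

```text
clk 3.23 pos [ 587.7 -210.3  151.2] rot [3.140e+00 1.000e-03 1.516e+00] F [-0.   0.   0.7] w 29.9 gf 0.0
shift mm -17.3 6.8 65.2 twist 0.016
clk 3.28 pos [ 588.  -210.4  151.8] rot [3.139e+00 1.000e-03 1.516e+00] F [-0.8  0.7  0.9] w 29.9 gf 0.0
shift mm -17.2 6.4 65.8 twist 0.016
```

View pics/w2.png

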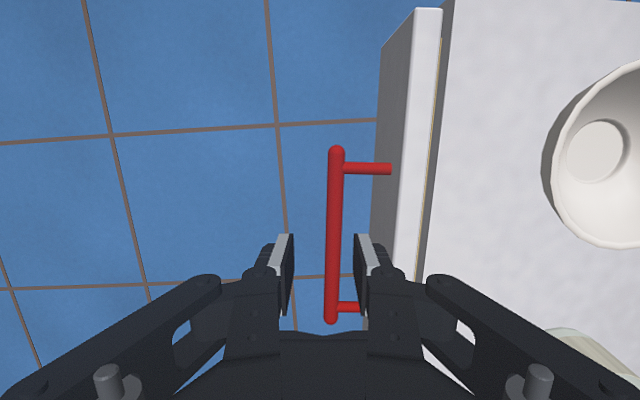

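Now sharp: the bar runs from (336,150) to (331,320), between the fingers (pads at u≈288 and 360).

```bash
python3 - <<'E'
from h import *
im=load("w2")
a,b=at(im,336,151,82),at(im,331,319,82);print(a.round(1),b.round(1),np.linalg.norm(a-b)); d=a-b;print(np.arctan2(d[0],d[1]));m=(a+b)/2
to(m[0],m[1],86,1.57-np.arctan2(d[0],d[1]))
E
```

```text
[ 598.  -165.9   82. ] [ 589.  -289.2   82. ] 123.63969987888578
0.07262343920486895
clk 3.28 pos [ 588.  -210.4  151.8] rot [3.139e+00 1.000e-03 1.516e+00] F [-0.8  0.7  0.9] w 29.9 gf 0.0
shift mm -16.8 6.4 65.8 twist 0.019
```

Yaw is about -0.072 and the bar middle is (593.5,-227.5). Descending and closing on the handle.

Emit:
drive_tool:
  motion:
    - {"fingers": 0.35,"linear": [-0.017,0.0064,0],"twist": 0.019}
    - {"fingers": 0.35,"linear": [0,0,0.022],"twist": 0}
    - {"fingers": 0.35,"linear": [0,0,0.022],"twist": 0}
    - {"fingers": 0.35,"linear": [0,0,0.022],"twist": 0}
    - {"fingers": 0.35,"linear": [0,0,0],"twist": 0}

```text
clock: 3.7
eef_pos: [594.2, -228.1, 85.2]
tool_rot: [3.137, 0.001, 1.497]
force: [-1.3, 0.2, 1.2]
width: 30.2
gripper_force: 0.0
```

Emit:
drive_tool:
  motion:
    - {"fingers": 0.35,"linear": [0,0,0],"twist": 0}
    - {"fingers": 0.0,"linear": [0,0,0],"twist": 0}
    - {"fingers": 0.0,"linear": [0,0,0],"twist": 0}
    - {"fingers": 0.0,"linear": [0,0,0],"twist": 0}
    - {"fingers": 0.0,"linear": [0,0,0],"twist": 0}

```text
clock: 4.12
eef_pos: [593.4, -227.7, 85.6]
tool_rot: [3.139, 0.0, 1.497]
force: [0.8, 1.1, 6.4]
width: 8.9
gripper_force: 58.6
```

Emit:
drive_tool:
  motion:
    - {"fingers": 0,"linear": [0,-0.008,0],"twist": 0}
    - {"fingers": 0,"linear": [0,-0.015,0],"twist": 0}
    - {"fingers": 0,"linear": [0,-0.018,0],"twist": 0}
    - {"fingers": 0,"linear": [0,-0.018,0],"twist": 0}
    - {"fingers": 0,"linear": [0,-0.018,0],"twist": 0}

```text
clock: 4.53
eef_pos: [516.4, -221.7, 85.6]
tool_rot: [3.137, 0.0, 1.498]
force: [2.3, 1.4, 7.9]
width: 8.9
gripper_force: 59.8
```

Emit:
drive_tool:
  motion:
    - {"fingers": 0,"linear": [0,-0.018,0],"twist": 0}
    - {"fingers": 0,"linear": [0,-0.018,0],"twist": 0}
    - {"fingers": 0,"linear": [0,-0.015,0],"twist": 0}
    - {"fingers": 0,"linear": [0,-0.012,0],"twist": 0}
    - {"fingers": 0,"linear": [0,-0.008,0],"twist": 0}

```text
clock: 4.95
eef_pos: [444.2, -216.0, 85.5]
tool_rot: [3.14, -0.001, 1.497]
force: [1.4, 2.9, 10.8]
width: 8.7
gripper_force: 60.2
```

Emit:
drive_tool:
  motion:
    - {"fingers": 0,"linear": [0,-0.004,0],"twist": 0}
    - {"fingers": 0,"linear": [0,0,0],"twist": 0}
    - {"fingers": 0,"linear": [0,0,0],"twist": 0}
    - {"fingers": 0,"linear": [0,0,0],"twist": 0}

```text
clock: 5.28
eef_pos: [443.9, -216.0, 85.5]
tool_rot: [3.135, 0.0, 1.498]
force: [4.2, 3.4, 8.0]
width: 8.7
gripper_force: 60.5
```

Emit:
drive_tool:
  motion:
    - {"fingers": 0.35,"linear": [0,0,0],"twist": 0}
    - {"fingers": 0.35,"linear": [0,0,0],"twist": 0}
    - {"fingers": 0.35,"linear": [0,0,-0.015],"twist": 0}
    - {"fingers": 0.35,"linear": [0,0,-0.03],"twist": 0}
    - {"fingers": 0.35,"linear": [0,0,-0.04],"twist": 0}

```text
clock: 5.7
eef_pos: [437.8, -215.7, 167.7]
tool_rot: [-3.134, -0.002, 1.496]
force: [1.4, -0.8, 0.6]
width: 29.9
gripper_force: 0.0
```

Emit:
drive_tool:
  motion:
    - {"fingers": 0.6,"linear": [0,0,-0.04],"twist": 0}
    - {"fingers": 0.6,"linear": [0.02,0.02,-0.03],"twist": 0}
    - {"fingers": 0.6,"linear": [0.02,0.02,-0.02],"twist": 0}
    - {"fingers": 0.6,"linear": [0,0,0],"twist": 0}
    - {"fingers": 0.6,"linear": [0,0,0],"twist": 0}

```text
clock: 6.12
eef_pos: [484.3, -178.4, 259.6]
tool_rot: [3.14, -0.0, 1.5]
force: [-0.7, -0.3, -0.7]
width: 51.5
gripper_force: 0.0
```

Emit:
drive_tool:
  motion:
    - {"fingers": 0.6,"linear": [0,0,0],"twist": 0}
    - {"fingers": 0.6,"linear": [0,0,0],"twist": 0}

```text
clock: 6.28
eef_pos: [481.6, -180.1, 257.9]
tool_rot: [-3.138, -0.0, 1.495]
force: [-0.5, 0.2, -0.4]
width: 51.3
gripper_force: 0.0
```

```bash
python3 - <<'E'
from h import *
to(565,-225,250)
w=snap("wrist","w3");t=snap("top","t3");s=snap("side","s3")
for X in [(565+4,-225+58,104),(565-4,-225-58,104)]:print([proj(i,X).round() for i in(w,t,s)])
a=cv2.resize(t["color"][130:250,360:520],(480,360),interpolation=cv2.INTER_CUBIC)
cv2.imwrite("pics/v3.png",np.hstack([a,cv2.resize(w["color"],(320,360))*0+cv2.resize(s["color"][110:230,230:337],(320,360))]))
E
```

```text
clk 6.28 pos [ 481.6 -180.1  257.9] rot [-3.138 -0.     1.495] F [-0.5  0.2 -0.4] w 51.3 gf 0.0
shift mm -38.4 86.5 7.9 twist None
[array([418., 168.]), array([407., 226.]), array([346., 170.])]
[array([409., 281.]), array([464., 237.]), array([350., 151.])]
```

View pics/w3.png

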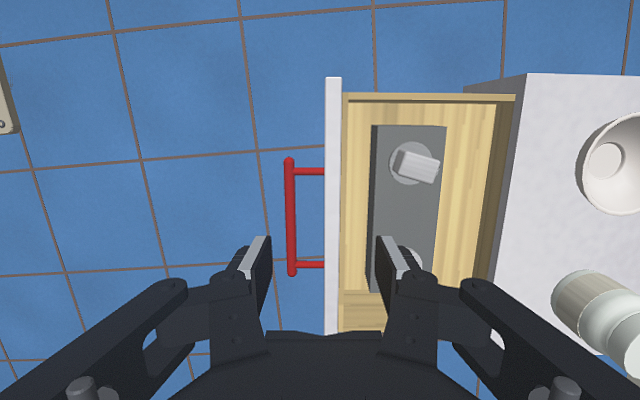

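View pics/v3.png

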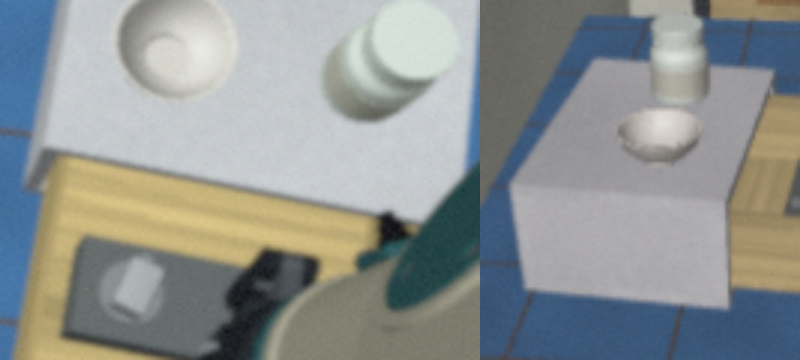

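The keyed shaft is at +y: in the wrist view its flange is centred at about (412,163) and the flat grip runs from (400,160) to (437,173), turned slightly clockwise. The top crop puts it at about (404,227). The plain shaft is under the gripper at about (413,262). The jar and dish are undisturbed. I'll measure it, then rotate to the approximate grasp yaw.

```bash
python3 - <<'E'
from h import *
w,t=load("w3"),load("t3")
print(at(w,412,163,73).round(1),at(t,404,226.7,73).round(1))
g=cv2.cvtColor(w["color"],cv2.COLOR_BGR2GRAY)[135:200,380:450]
for th in (185,200,215):
    m=(g>th).astype(np.uint8);n,l,s,_=cv2.connectedComponentsWithStats(m)
    for i in range(1,n):
        if s[i,4]>200:
            c,_=cv2.findContours((l==i).astype(np.uint8),0,2);r=cv2.minAreaRect(c[0]);b=cv2.boxPoints(r)+[380,135];P=[at(w,*p,104) for p in b]
            print(th,s[i,4],b.round(1).tolist(),np.mean(P,0).round(1),[ (round(float(np.linalg.norm(P[k+1]-P[k])),1),round(float(np.arctan2(*(P[k+1]-P[k])[1::-1])),2)) for k in(0,1)])
E
```

```text
[ 572.5 -167.1   73. ] [ 571.8 -167.9   73. ]
185 405 [[439.5, 199.0], [445.9, 134.7], [453.6, 135.5], [447.1, 199.7]] [ 595.8 -168.7  104. ] [(59.9, 1.5), (7.0, -0.17)]
185 542 [[401.2, 166.4], [406.7, 149.9], [440.0, 161.0], [434.5, 177.5]] [ 571.9 -163.   104. ] [(15.6, 1.23), (33.0, -0.38)]
```

Emit:
drive_tool:
  motion:
    - {"fingers": 0.7,"linear": [0,0,0],"twist": -0.124}
    - {"fingers": 0.7,"linear": [0,0,0],"twist": -0.124}
    - {"fingers": 0.7,"linear": [0,0,0],"twist": -0.124}
    - {"fingers": 0.7,"linear": [0,0,0],"twist": -0.124}
    - {"fingers": 0.7,"linear": [0,0,0],"twist": -0.124}

```text
clock: 6.85
eef_pos: [482.9, -180.1, 258.5]
tool_rot: [-3.141, -0.001, 2.122]
force: [-0.1, 0.1, 0.6]
width: 59.2
gripper_force: 0.0
```

Emit:
drive_tool:
  motion:
    - {"fingers": 0.7,"linear": [0,0,0],"twist": -0.124}
    - {"fingers": 0.7,"linear": [0,0,0],"twist": -0.124}
    - {"fingers": 0.7,"linear": [0,0,0],"twist": -0.124}
    - {"fingers": 0.7,"linear": [0,0,0],"twist": -0.124}
    - {"fingers": 0.7,"linear": [0,0,0],"twist": -0.124}

```text
clock: 7.27
eef_pos: [482.9, -180.1, 258.4]
tool_rot: [-3.141, -0.001, 2.742]
force: [0.4, -0.1, 0.8]
width: 60.3
gripper_force: 0.0
```

```bash
python3 - <<'E'
from h import *
to(540,-160,200)
E
```

```text
clk 7.27 pos [ 482.9 -180.1  258.4] rot [-3.141e+00 -1.000e-03  2.742e+00] F [ 0.4 -0.1  0.8] w 60.3 gf 0.0
shift mm -44.8 40.8 58.4 twist None
```

Emit:
drive_tool:
  motion:
    - {"fingers": 0.7,"linear": [-0.026,0.0155,0.02],"twist": 0.02}
    - {"fingers": 0.7,"linear": [-0.026,0.0155,0.02],"twist": 0}
    - {"fingers": 0.7,"linear": [-0.026,0.0155,0.02],"twist": 0}
    - {"fingers": 0.7,"linear": [0,0,0],"twist": 0}
    - {"fingers": 0.7,"linear": [0,0,0],"twist": 0}

```text
clock: 7.68
eef_pos: [573.2, -168.3, 196.3]
tool_rot: [-3.141, -0.005, 2.717]
force: [-0.6, -0.0, -0.1]
width: 59.8
gripper_force: 0.0
```

Emit:
drive_tool:
  motion:
    - {"fingers": 0.7,"linear": [0,0,0],"twist": 0}
    - {"fingers": 0.7,"linear": [0,0,0],"twist": 0}
    - {"fingers": 0.7,"linear": [0,0,0],"twist": 0}

```text
clock: 7.93
eef_pos: [573.1, -169.6, 200.1]
tool_rot: [-3.141, 0.001, 2.715]
force: [-0.6, -0.9, 0.2]
width: 60.0
gripper_force: 0.0
```

```bash
python3 - <<'E'
from h import *
to(572,-167,98)
w=snap("wrist","w4");to(572,-167,98)
p=[proj(w,(572,-167,z)) for z in(74,104)];print(p)
c=p[1].astype(int);u0=max(0,c[0]-75);v0=max(0,min(c[1]-60,400-120));print(u0,v0)
cv2.imwrite("pics/c4.png",cv2.resize(w["color"][v0:v0+120,u0:u0+150],None,fx=5,fy=5,interpolation=cv2.INTER_CUBIC))
E
```

```text
clk 7.93 pos [ 573.1 -169.6  200.1] rot [-3.141e+00  1.000e-03  2.715e+00] F [-0.6 -0.9  0.2] w 60.0 gf 0.0
shift mm 2.1 1.9 102.1 twist None
clk 7.98 pos [ 573.3 -169.4  200.1] rot [-3.142e+00  1.000e-03  2.716e+00] F [-0.  -0.   0.4] w 59.9 gf 0.0
shift mm 2.1 1.7 102.1 twist None
[array([324.78658608, 194.1013638 ]), array([324.97994602, 204.13096336])]
249 144
```

View pics/c4.png

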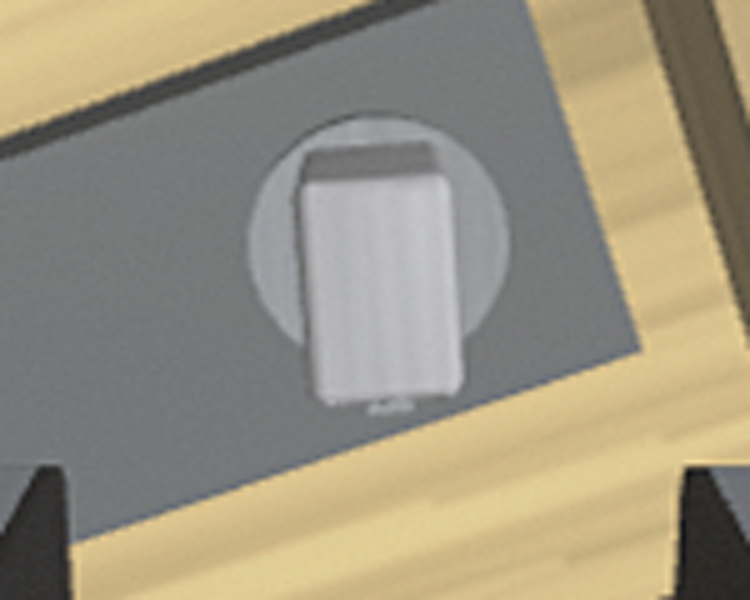

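The grip's top face has crop corners (302,180), (448,174), (463,393) and (320,403). The lug shows below it at (392,406), which is the +x side. The flange is centred at about (379,240).

```bash
python3 - <<'E'
from h import *
w=load("w4");f=lambda x,y,z:at(w,249+x/5,144+y/5,z)[:2]
P=np.array([f(*p,104) for p in[(302,180),(448,174),(463,393),(320,403)]])
c=P.mean(0);d=(P[3]-P[0]+P[2]-P[1]);yaw=np.arctan2(d[1],d[0]);print(P.round(1).tolist(),c,yaw,[np.linalg.norm(P[i]-P[i-1]).round(1) for i in range(4)])
print("flange",f(379,240,74)," lug",f(392,406,71))
to(c[0],c[1],98,yaw+np.pi)
E
```

```text
[[550.4, -169.8], [558.4, -149.9], [590.7, -161.5], [583.1, -182.1]] [ 570.65352854 -165.82105296] -0.3522128930771414 [np.float64(34.9), np.float64(21.5), np.float64(34.3), np.float64(21.9)]
flange [ 570.33267721 -166.23395298]  lug [ 599.47627356 -176.87398613]
clk 7.98 pos [ 573.3 -169.4  200.1] rot [-3.142e+00  1.000e-03  2.716e+00] F [-0.  -0.   0.4] w 59.9 gf 0.0
shift mm 3.9 2.2 102.1 twist -0.074
```

Emit:
drive_tool:
  motion:
    - {"fingers": 0.7,"linear": [0.0038,0.0024,0.015],"twist": -0.074}
    - {"fingers": 0.7,"linear": [0,0,0.03],"twist": 0}
    - {"fingers": 0.7,"linear": [0,0,0.03],"twist": 0}
    - {"fingers": 0.7,"linear": [0,0,0.017],"twist": 0}
    - {"fingers": 0.7,"linear": [0,0,0.008],"twist": 0}

```text
clock: 8.4
eef_pos: [569.5, -164.8, 97.3]
tool_rot: [-3.141, -0.003, 2.79]
force: [0.3, 0.3, -0.7]
width: 60.0
gripper_force: 0.0
```

Emit:
drive_tool:
  motion:
    - {"fingers": 0.7,"linear": [0,0,0],"twist": 0}
    - {"fingers": 0.7,"linear": [0,0,0],"twist": 0}
    - {"fingers": 0.7,"linear": [0,0,0],"twist": 0}

```text
clock: 8.65
eef_pos: [572.3, -165.4, 100.6]
tool_rot: [3.141, 0.003, 2.791]
force: [0.5, 0.1, 0.3]
width: 59.8
gripper_force: 0.0
```

```bash
python3 - <<'E'
from h import *
to(570.5,-166,98,2.789)
E
```

```text
clk 8.65 pos [ 572.3 -165.4  100.6] rot [3.141e+00 3.000e-03 2.791e+00] F [0.5 0.1 0.3] w 59.8 gf 0.0
shift mm 1.5 -1.2 2.6 twist 0.002
```

Emit:
drive_tool:
  motion:
    - {"fingers": 0.7,"linear": [0.0015,-0.0012,0.0022],"twist": 0}
    - {"fingers": 0.7,"linear": [0,0,0],"twist": 0}
    - {"fingers": 0.7,"linear": [0,0,0],"twist": 0}
    - {"fingers": 0.0,"linear": [0,0,0],"twist": 0}
    - {"fingers": 0.0,"linear": [0,0,0],"twist": 0}

```text
clock: 9.07
eef_pos: [569.6, -165.6, 97.1]
tool_rot: [3.141, 0.0, 2.791]
force: [-0.1, 0.4, 0.2]
width: 36.6
gripper_force: 0.0
```

Emit:
drive_tool:
  motion:
    - {"fingers": 0.0,"linear": [0,0,0],"twist": 0}
    - {"fingers": 0.0,"linear": [0,0,0],"twist": 0}
    - {"fingers": 0.0,"linear": [0,0,0],"twist": 0}
    - {"fingers": 0.0,"linear": [0,0,0],"twist": 0}
    - {"fingers": 0.0,"linear": [0,0,0],"twist": 0}

```text
clock: 9.48
eef_pos: [569.7, -165.8, 97.1]
tool_rot: [-3.142, 0.001, 2.791]
force: [-0.7, -0.4, 4.8]
width: 23.1
gripper_force: 59.5
```

```bash
python3 - <<'E'
from h import *
to(570.5,-166,98,2.789)
E
```

```text
clk 9.48 pos [ 569.7 -165.8   97.1] rot [-3.142e+00  1.000e-03  2.791e+00] F [-0.7 -0.4  4.8] w 23.1 gf 59.5
shift mm -0.9 0.1 -0.9 twist 0.002
```

Gripped, width 23 mm. Lifting clear, then turning and carrying it so the hub ends up below the wrist camera.

Emit:
drive_tool:
  motion:
    - {"fingers": 0,"linear": [0,0,-0.01],"twist": 0}
    - {"fingers": 0,"linear": [0,0,-0.02],"twist": 0}
    - {"fingers": 0,"linear": [0,0,-0.03],"twist": 0}
    - {"fingers": 0,"linear": [0,0,-0.03],"twist": 0}
    - {"fingers": 0,"linear": [0,0,-0.03],"twist": 0}

```text
clock: 9.9
eef_pos: [568.7, -165.2, 217.8]
tool_rot: [-3.142, -0.002, 2.791]
force: [0.3, -0.9, -2.8]
width: 23.0
gripper_force: 58.9
```

Emit:
drive_tool:
  motion:
    - {"fingers": 0,"linear": [0,0,-0.015],"twist": -0.1125}
    - {"fingers": 0,"linear": [0,0,0],"twist": -0.1125}
    - {"fingers": 0,"linear": [0,0,0],"twist": -0.1125}
    - {"fingers": 0,"linear": [0,0,0],"twist": -0.1125}

```text
clock: 10.23
eef_pos: [569.1, -165.3, 232.3]
tool_rot: [3.141, -0.0, -3.037]
force: [1.1, 0.7, -1.7]
width: 23.4
gripper_force: 58.9
```

Emit:
drive_tool:
  motion:
    - {"fingers": 0,"linear": [-0.0119,0.031,0],"twist": 0}
    - {"fingers": 0,"linear": [-0.0119,0.031,0],"twist": 0}
    - {"fingers": 0,"linear": [-0.0119,0.031,0],"twist": 0}
    - {"fingers": 0,"linear": [-0.0119,0.031,0],"twist": 0}
    - {"fingers": 0,"linear": [-0.0119,0.031,0],"twist": 0}

```text
clock: 10.65
eef_pos: [612.9, -3.9, 231.7]
tool_rot: [3.141, -0.001, -3.043]
force: [1.5, -1.4, -1.1]
width: 23.1
gripper_force: 59.3
```

Emit:
drive_tool:
  motion:
    - {"fingers": 0,"linear": [-0.0119,0.031,0],"twist": 0}
    - {"fingers": 0,"linear": [-0.0119,0.031,0],"twist": 0}
    - {"fingers": 0,"linear": [-0.0119,0.031,0],"twist": 0}
    - {"fingers": 0,"linear": [-0.0119,0.031,0],"twist": 0}
    - {"fingers": 0,"linear": [-0.0119,0.031,0],"twist": 0}

```text
clock: 11.07
eef_pos: [656.7, 156.3, 231.6]
tool_rot: [-3.141, -0.002, -3.042]
force: [0.0, -0.7, -3.3]
width: 23.0
gripper_force: 59.3
```

Emit:
drive_tool:
  motion:
    - {"fingers": 0,"linear": [-0.0119,0.031,0],"twist": 0}
    - {"fingers": 0,"linear": [-0.0119,0.031,0],"twist": 0}
    - {"fingers": 0,"linear": [0,0,0],"twist": 0}
    - {"fingers": 0,"linear": [0,0,0],"twist": 0}
    - {"fingers": 0,"linear": [0,0,0],"twist": 0}

```text
clock: 11.48
eef_pos: [674.0, 218.1, 231.1]
tool_rot: [-3.14, -0.002, -3.042]
force: [0.0, -0.9, -1.7]
width: 23.3
gripper_force: 59.4
```

Emit:
drive_tool:
  motion:
    - {"fingers": 0,"linear": [0,0,0],"twist": 0}
    - {"fingers": 0,"linear": [0,0,0],"twist": 0}
    - {"fingers": 0,"linear": [0,0,0],"twist": 0}

```text
clock: 11.73
eef_pos: [674.9, 217.1, 232.0]
tool_rot: [-3.141, -0.0, -3.044]
force: [0.9, 0.2, -2.5]
width: 22.5
gripper_force: 59.4
```

```bash
python3 - <<'E'
from h import *
to(612,217,250,3.24)
w=snap("wrist","w5");to(612,217,250,3.24)
p=proj(w,(612,217,105));print(p)
c=p.astype(int);u0=max(0,min(c[0]-80,480));v0=max(0,min(c[1]-60,280));print(u0,v0)
cv2.imwrite("pics/c5.png",cv2.resize(w["color"][v0:v0+120,u0:u0+160],None,fx=5,fy=5,interpolation=cv2.INTER_CUBIC))
E
```

```text
clk 11.73 pos [674.9 217.1 232. ] rot [-3.141 -0.    -3.044] F [ 0.9  0.2 -2.5] w 22.5 gf 59.4
shift mm 62.6 6.0 -18.0 twist -0.001
clk 11.78 pos [674.9 217.4 232. ] rot [-3.141 -0.    -3.044] F [-0.5 -0.7 -2. ] w 23.1 gf 59.4
shift mm 62.6 5.7 -18.0 twist -0.001
[329.69146636 120.28202229]
249 60
```

View pics/c5.png

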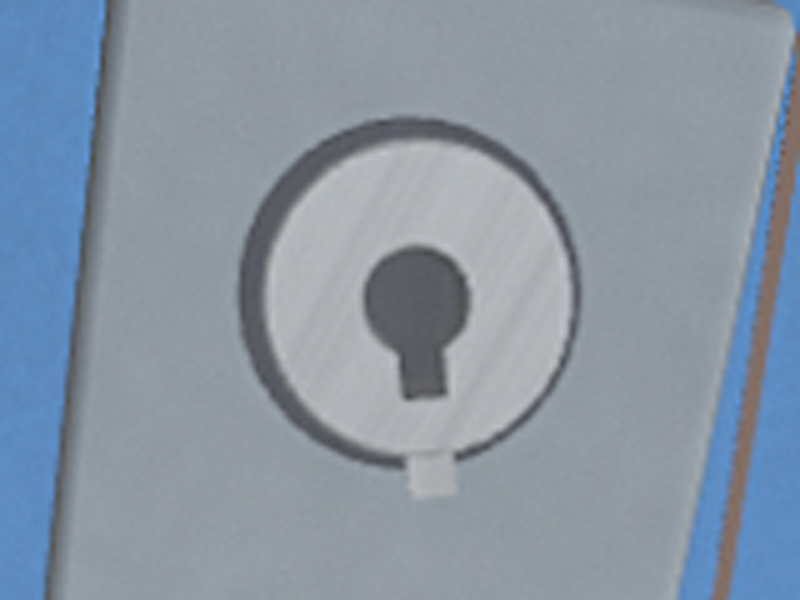

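The hub is sharp here: bore centre at crop (416,299), ring centre at (419,300), keyway end at (425,397) and lug at (433,475).

```bash
python3 - <<'E'
from h import *
w=load("w5");f=lambda x,y,z=105:at(w,249+x/5,60+y/5,z)[:2]
b,r=f(416,299),f(419,300);g=w["color"][60:180,249:409]
gr=cv2.resize(cv2.cvtColor(g,cv2.COLOR_BGR2GRAY),None,fx=5,fy=5,interpolation=cv2.INTER_CUBIC)
m=(gr<130).astype(np.uint8);m[:235]=0;m[420:]=0;m[:,:340]=0;m[:,500:]=0
v,u=np.nonzero(m);s=(v<335);
cs,_=cv2.findContours(m,0,1);c=max(cs,key=cv2.contourArea)[:,0];arc=c[c[:,1]<340]
P=np.array([f(*p) for p in arc]);A=np.c_[2*P,np.ones(len(P))];x=np.linalg.lstsq(A,(P**2).sum(1),rcond=None)[0];R=np.sqrt(x[2]+x[0]**2+x[1]**2);print("bore",x[:2],"R",R)
kw=c[(c[:,1]>362)&(c[:,1]<385)];kw=np.array([f(*p) for p in kw]);
h=x[:2];km=f(425,397);lug=f(433,475,103)
L=kw[kw[:,1]>kw[:,1].mean()].mean(0);Rr=kw[kw[:,1]<=kw[:,1].mean()].mean(0);mm=(L+Rr)/2
an=lambda p:np.arctan2(*(p-h)[::-1])
print(b,r,"ang",an(km),an(lug),an(mm),"width",np.linalg.norm(L-Rr),"end r",np.linalg.norm(km-h))
to(h[0]-.8,h[1],200,an(mm)+np.pi)
E
```

```text
bore [611.7172412 219.0580875] R 8.443916206209344
[611.43100967 218.95640618] [611.53875831 219.44989875] ang 0.19613172586039612 0.20428792746218305 0.1862437845938207 width 7.240246423610555 end r 15.248738704312666
clk 11.78 pos [674.9 217.4 232. ] rot [-3.141 -0.    -3.044] F [-0.5 -0.7 -2. ] w 23.1 gf 59.4
shift mm 63.5 7.8 32.0 twist -0.089
```

Hub centre is (611.6,219.1) with the keyway at 0.195 rad, and the bore radius and keyway width match the spec. Moving over it.

Emit:
drive_tool:
  motion:
    - {"fingers": 0,"linear": [0.0212,0.0026,0],"twist": -0.049}
    - {"fingers": 0,"linear": [0.0212,0.0026,0],"twist": -0.049}
    - {"fingers": 0,"linear": [0.0212,0.0026,0.01],"twist": 0}
    - {"fingers": 0,"linear": [0,0,0.02],"twist": 0}
    - {"fingers": 0,"linear": [0,0,0.015],"twist": 0}

```text
clock: 12.2
eef_pos: [609.6, 216.8, 187.0]
tool_rot: [3.141, 0.0, -2.944]
force: [-0.1, -0.3, -2.2]
width: 22.6
gripper_force: 59.4
```

Emit:
drive_tool:
  motion:
    - {"fingers": 0,"linear": [0,0,0],"twist": 0}
    - {"fingers": 0,"linear": [0,0,0],"twist": 0}
    - {"fingers": 0,"linear": [0,0,0],"twist": 0}
    - {"fingers": 0,"linear": [0,0,0],"twist": 0}

```text
clock: 12.53
eef_pos: [611.8, 217.2, 188.0]
tool_rot: [3.141, 0.002, -2.945]
force: [0.5, -0.3, -1.8]
width: 22.8
gripper_force: 59.3
```

```bash
python3 - <<'E'
from h import *
to(610.8,219.1,180,3.337)
E
```

```text
clk 12.53 pos [611.8 217.2 188. ] rot [ 3.141e+00  2.000e-03 -2.945e+00] F [ 0.5 -0.3 -1.8] w 22.8 gf 59.3
shift mm 0.6 2.1 8.0 twist 0.001
```

Emit:
drive_tool:
  motion:
    - {"fingers": 0,"linear": [0.0006,0.0021,0],"twist": 0}
    - {"fingers": 0,"linear": [0,0,0.004],"twist": 0}
    - {"fingers": 0,"linear": [0,0,0.004],"twist": 0}
    - {"fingers": 0,"linear": [0,0,0],"twist": 0}
    - {"fingers": 0,"linear": [0,0,0],"twist": 0}

```text
clock: 12.95
eef_pos: [609.4, 218.8, 178.3]
tool_rot: [-3.141, -0.001, -2.944]
force: [0.2, -0.3, -0.4]
width: 22.9
gripper_force: 59.3
```

```bash
python3 - <<'E'
from h import *
to(610.8,219.1,170,3.337)
E
```

```text
clk 12.95 pos [609.4 218.8 178.3] rot [-3.141e+00 -1.000e-03 -2.944e+00] F [ 0.2 -0.3 -0.4] w 22.9 gf 59.3
shift mm -1.4 -0.0 8.3 twist 0.002
```

Emit:
drive_tool:
  motion:
    - {"fingers": 0,"linear": [-0.0008,0,0],"twist": 0}
    - {"fingers": 0,"linear": [0,0,0],"twist": 0}
    - {"fingers": 0,"linear": [0,0,0.002],"twist": 0}
    - {"fingers": 0,"linear": [0,0,0.002],"twist": 0}
    - {"fingers": 0,"linear": [0,0,0],"twist": 0}

```text
clock: 13.37
eef_pos: [610.2, 219.0, 174.3]
tool_rot: [-3.141, -0.001, -2.944]
force: [-0.8, -0.1, -1.7]
width: 23.1
gripper_force: 59.3
```

Emit:
drive_tool:
  motion:
    - {"fingers": 0,"linear": [0,0,0.002],"twist": 0}
    - {"fingers": 0,"linear": [0,0,0.002],"twist": 0}
    - {"fingers": 0,"linear": [0,0,0],"twist": 0}

```text
clock: 13.62
eef_pos: [610.2, 218.4, 170.2]
tool_rot: [-3.141, -0.001, -2.945]
force: [-0.4, -1.4, -2.3]
width: 23.0
gripper_force: 59.3
```

In the bore with no contact force. Continuing to the key depth.

Emit:
drive_tool:
  motion:
    - {"fingers": 0,"linear": [0,0,0.002],"twist": 0}
    - {"fingers": 0,"linear": [0,0,0.002],"twist": 0}
    - {"fingers": 0,"linear": [0,0,0.002],"twist": 0}
    - {"fingers": 0,"linear": [0,0,0],"twist": 0}

```text
clock: 13.95
eef_pos: [610.2, 218.4, 164.2]
tool_rot: [-3.141, -0.001, -2.945]
force: [-1.0, -3.0, -3.2]
width: 22.9
gripper_force: 59.3
```

Emit:
drive_tool:
  motion:
    - {"fingers": 0,"linear": [0,0,0.002],"twist": 0}
    - {"fingers": 0,"linear": [0,0,0.001],"twist": 0}
    - {"fingers": 0,"linear": [0,0,0],"twist": 0}
    - {"fingers": 0,"linear": [0,0,0],"twist": 0}

```text
clock: 14.28
eef_pos: [610.3, 218.5, 161.5]
tool_rot: [-3.141, -0.001, -2.945]
force: [-0.9, -4.4, -1.8]
width: 23.1
gripper_force: 59.4
```

Emit:
drive_tool:
  motion:
    - {"fingers": 0,"linear": [0,-0.0004,0],"twist": 0}
    - {"fingers": 0,"linear": [0,0,0.002],"twist": 0}
    - {"fingers": 0,"linear": [0,0,0.002],"twist": 0}
    - {"fingers": 0,"linear": [0,0,0],"twist": 0}
    - {"fingers": 0,"linear": [0,0,0],"twist": 0}

```text
clock: 14.7
eef_pos: [610.3, 218.4, 157.6]
tool_rot: [-3.141, -0.001, -2.945]
force: [-2.8, -4.6, -1.3]
width: 23.4
gripper_force: 59.5
```

```bash
python3 - <<'E'
from h import *
to(610.8,219.1,170,3.337);print(monitor.read_state()["torque"])
E
```

```text
clk 14.70 pos [610.3 218.4 157.6] rot [-3.141e+00 -1.000e-03 -2.945e+00] F [-2.8 -4.6 -1.3] w 23.4 gf 59.5
shift mm -0.6 0.6 -12.4 twist 0.002
[-1.12657457  0.57880209  0.00533342]
```

Key is in. Pushing on against the spring.

Emit:
drive_tool:
  motion:
    - {"fingers": 0,"linear": [0,-0.0003,0.002],"twist": 0}
    - {"fingers": 0,"linear": [0,0,0.002],"twist": 0}
    - {"fingers": 0,"linear": [0,0,0.002],"twist": 0}
    - {"fingers": 0,"linear": [0,0,0.002],"twist": 0}
    - {"fingers": 0,"linear": [0,0,0],"twist": 0}

```text
clock: 15.12
eef_pos: [610.5, 218.2, 150.5]
tool_rot: [-3.141, -0.0, -2.945]
force: [-4.0, -4.0, 3.9]
width: 22.8
gripper_force: 60.4
```

Emit:
drive_tool:
  motion:
    - {"fingers": 0,"linear": [0,0,0.003],"twist": 0}
    - {"fingers": 0,"linear": [0,0,0.003],"twist": 0}
    - {"fingers": 0,"linear": [0,0,0.003],"twist": 0}
    - {"fingers": 0,"linear": [0,0,0],"twist": 0}
    - {"fingers": 0,"linear": [0,0,0],"twist": 0}

```text
clock: 15.53
eef_pos: [610.5, 218.2, 142.1]
tool_rot: [-3.141, -0.0, -2.945]
force: [-5.0, -5.7, 8.5]
width: 22.9
gripper_force: 61.0
```

Emit:
drive_tool:
  motion:
    - {"fingers": 0,"linear": [0.0003,-0.0003,0.003],"twist": 0}
    - {"fingers": 0,"linear": [0,0,0.003],"twist": 0}
    - {"fingers": 0,"linear": [0,0,0.002],"twist": 0}
    - {"fingers": 0,"linear": [0,0,0],"twist": 0}
    - {"fingers": 0,"linear": [0,0,0],"twist": 0}

```text
clock: 15.95
eef_pos: [610.4, 218.2, 134.8]
tool_rot: [3.141, 0.001, -2.945]
force: [-6.3, -4.8, 12.2]
width: 23.1
gripper_force: 61.4
```

Emit:
drive_tool:
  motion:
    - {"fingers": 0,"linear": [0,0,0.002],"twist": 0}
    - {"fingers": 0,"linear": [0,0,0],"twist": 0}
    - {"fingers": 0,"linear": [0,0,0],"twist": 0}

```text
clock: 16.2
eef_pos: [610.5, 218.2, 134.2]
tool_rot: [3.141, 0.001, -2.945]
force: [-7.6, -6.3, 19.5]
width: 22.9
gripper_force: 62.2
```

Emit:
drive_tool:
  motion:
    - {"fingers": 0,"linear": [0,0,0.0015],"twist": 0}
    - {"fingers": 0,"linear": [0,0,0],"twist": 0}
    - {"fingers": 0,"linear": [0,0,0],"twist": 0}
    - {"fingers": 0,"linear": [0,0,0],"twist": 0}
    - {"fingers": 0,"linear": [0,0,0],"twist": 0}

```text
clock: 16.62
eef_pos: [610.5, 218.2, 134.1]
tool_rot: [3.141, 0.001, -2.945]
force: [-10.4, -7.6, 28.4]
width: 23.1
gripper_force: 63.5
```

```bash
python3 - <<'E'
from h import *
w=snap("wrist","w6");t=snap("top","t6");s=snap("side","s6")
a=cv2.resize(t["color"][100:280,170:530],(600,300));b=cv2.resize(s["color"][215:315,250:390],(420,300),interpolation=cv2.INTER_CUBIC);c=cv2.resize(w["color"][100:300,200:450],(375,300))
o=np.zeros((600,800,3),np.uint8);o[:300,:600]=a;o[300:,:420]=b;o[300:,425:800]=c;cv2.imwrite("pics/end.png",o);to(610,218,134)
E
```

```text
clk 16.77 pos [610.5 218.2 134.1] rot [ 3.141e+00  1.000e-03 -2.945e+00] F [-11.4  -7.8  28.3] w 23.1 gf 63.5
shift mm 0.5 -0.1 0.1 twist None
```

View pics/end.png

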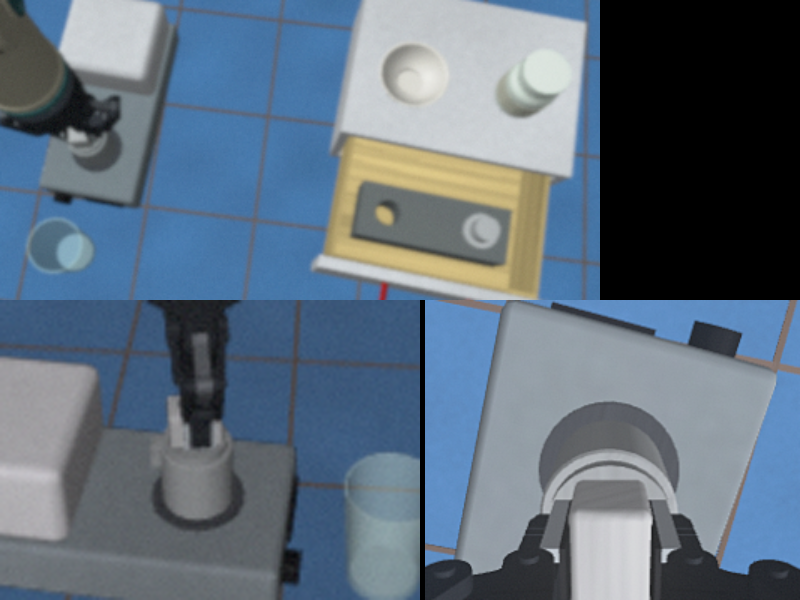

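The flange lies flat on the hub at about (90,145) and (195,440), still gripped. The drawer is open with the plain shaft upright at (482,230), and the beaker, jar and dish haven't moved. Handing in.

```bash
python3 -c "
from cell import ctrl
print(ctrl.finish_job())"
```

```text
the job is handed in; nothing more can be done
None
```

The job is handed in at about 17 s: the keyed shaft is home in the hub, still gripped and pressed with about 28 N, the drawer is open, and the plain shaft and bystanders are where they stood; no verdict came back from the judge.

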